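# Snap shut the drip-pipe clip with the setting pliers

### The arm

A 6-joint arm with a two-finger parallel gripper is mounted at the origin on the work surface. World frame = base frame: x ahead of the robot, y to its left, z up, the work surface at z = 0. Lengths are in mm, angles in rad, forces in N, time in s.
With the tool pointing down it reaches from about 350 to 875 mm from the base axis. Payload 4.2 kg.
Tool frame: the origin (TCP) lies at the very end of the fingers, on their centre line; the grasp point (between the pads) lies 19 mm behind it; z points along the fingers, y is the line along which they close (so a half turn about z gives the same grasp; the last joint's range is limited). The gripper opens to 85 mm and grips with 20 to 120 N. Pads are 22 mm wide; open, the fingers measure 114 mm over their backs; the gripper's body (76 mm by 85 mm) begins 54 mm behind the grasp point. The pads swing forward as they close: fully open they stand 13 mm farther back than shut.
Start: joints at [1.535, 0.385, 0.008, 0, -1.194, -0.259], TCP at [181.561, 598.026, 231.312] pointing down, gripper open.
Joint ranges: [-3.14, 3.14], [-1.21, 2.06], [-1.07, 1.41], [-3.16, 2.05], [-2.99, -0.16], [-3.1, 3.1]. Speed limits (rad/s): [2.79, 2.79, 3.14, 3.14, 3.14, 3.14].

### API

Orientations are given as a unit quaternion [x, y, z, w].
In Python, from bench import arm gives the robot as it stands.
- The arm moves only by the tool servo_tool, never from a script. Its argument "rows" is a list that holds one entry, the list of rows, each a list of 7 numbers: the finger opening in mm, from 0 to 85.4, then the shift along the tool's x, y, z in mm, then the turn, a rotation vector about the tool's x, y, z in rad. A call has 1 to 10 rows; each row is the pose to reach, as a shift and turn from the pose commanded when the call began, along the tool's axes at that moment; what a row does not reach only later rows make up. A row lasts 1/8 s, in which the tool goes at most 62.5 mm and 10.7 degrees, less where a joint would pass 70% of its speed; a pose out of reach is approached as far as the arm can. A call with a gripper value outside its range is refused whole. The fingers move at their own pace and stop on an object; the grip force is fixed at half the most. Time passes only in rows, so rows that repeat a pose let the fingers close. It gives the time, the measured TCP pose, the force, the opening and the grip force at its end, in the units of the state.
- arm.read_state(): the state, without advancing time (a new reading comes with each control period).
- arm.get_image(name): name is "scene" or "top" or "wrist"; returns the picture (480x640x3 uint8, red, green, blue); there is no depth.
- arm.camera_params(name): a dict with "intrinsics" (3x3 intrinsics, pixels), "R" (3x3) and "t" (3): a world point X has camera coordinates R X + t. Camera axes: x right, y down, z forward; pixel columns grow to the right and rows downward; lengths in mm; the calibration is good to about 2 mm. A picture is of the moment at which its call begins: read the wrist's pose just before it. camera_params takes no time and is no camera call; for the wrist camera it gives the pose at the moment of the call.
- arm.job_done(): hands the job in; it is judged then, once.
The state is a dict: "clock": time; "joints": joint angles; "joint_vel": joint speeds; "joint_efforts": joint torques, N m; "position": TCP position; "ee_rot": TCP orientation; "contact_force": force on the tool from outside, world axes, zero at the start; "wrist_torque": the same for the moment, N m; "gripper_width": finger opening in mm; "grasp_force": force on a finger pad.
Only numpy, scipy, OpenCV 4.12 (cv2) and the standard library are available. Lean on these libraries where they do the work, as an engineer would, in place of code of your own. Each camera call takes 0.05 s, during which the arm holds its last target. There are 200 camera calls.

### The job

Take the red-handled pliers from the green mat, push their open jaws fully home over the two orange ears of the clip on the copper drip pipe, and squeeze gently, stopping as soon as the clip clicks shut: bearing down on the shut clip would break it. Then let the jaws spring open, draw the pliers off and lay them back flat on the mat, centred and lengthwise. Squeeze the ears only with the pliers, and leave the discs, the beaker and the stone alone.

Things in the scene. Friction and masses are not known exactly. Their poses are not given: they have to be found in the camera images.
- mat: Thin green mat on the bench (260 x 140 mm, 1 mm, no step to feel). Origin at its centre at bench height; its x axis runs along its long side. It lies left or right of the pipe; the discs lie on the other side.
- pliers_grip (a point): Midway between the two red handles of the pliers, where to hold them, 12 mm above the bench. x runs along the pliers to the jaws, y to the left handle, z up (the frame belongs to the left handle and turns by half of the pliers' closing angle). Here the handles are 64 mm over their outsides when open, each 14 mm wide, 24 mm tall from the bench. Jaw tips 130 mm ahead, handle ends 55 mm behind.
- pliers_mid (a point): Middle of the pliers' length, on their centre line, 12 mm above their underside: 37.5 mm ahead of pliers_grip, 92.5 mm behind the jaw tips. Same axes. The pliers weigh about 0.24 kg, lie flat, and may be slid along the bench, which carries them, or lifted (a few mm keeps closing fingers from rubbing them on the bench).
- pliers_pivot (a point): The pliers' pivot (upright axis), 75 mm ahead of pliers_grip, 12 mm above their underside. The handles diverge slightly backwards when open. Ribs 5 mm proud on the handles' outsides, 22 mm ahead of and 22 mm behind pliers_grip (70 to 80 mm over them), keep fingers from slipping along.
- pliers_tip (a point): Midway between the ends of the two steel jaws, on the pliers' centre line, 130 mm ahead of pliers_grip, 12 mm above their underside. Same axes. Jaws 6 mm thick, from 4 to 18 mm above the bench, 24 mm apart inside when open.
- pliers_arm (a joint): Closing angle of the pliers: 0 open (jaw gap 24 mm), up to 0.42 rad. A spring always opens them: about 4 N on each handle when open, 7 N near shut. The jaw gap shrinks about 0.7 mm for each mm taken off the width over the handles. As the pliers close, the jaws creep up to 4 mm forward relative to the fingers.
- standpipe: Upright 15 mm copper drip pipe, 150 mm tall with a spout leaning to +x, fixed to the bench on a round foot (72 mm across, 3 mm thick, reaching to x = -24 mm). Origin at bench height; -x points out along the clip's ears, roughly to the robot. The white block at its foot (36 x 50 mm, top 30 mm above the bench) has its flat front face at x = -16 mm.
- clip_ears (a point): Middle of the clip's two orange ears, 29 mm along -x from the standpipe's origin, 16 mm above the bench. Axes as the standpipe. The pliers come in along +x, low over the bench, one jaw outside each ear, until the jaw tips meet the buffers: pliers_grip is then 152 mm from the standpipe's origin. That is fully home; pushing the buffers in is not needed.
- ear_r (a joint): Closing angle of each ear: 0 open, about 0.115 rad shut and latched. Both ears always close alike. Squeezing takes about 10 N on each ear at first (about 12 N on each handle, spring included) and ever less as they close; past about 0.08 they snap shut by themselves, ahead of the jaws: the handle force drops to the spring alone (6 N), with some 2.5 mm more at the handles before the jaws meet the shut ears.
- ear_l: The orange ear on the +y side; its origin is its hinge, inside the block. Each ear is 4 mm thick, 22 mm tall (5 to 27 mm above the bench) and stands 26 mm out of the block (x = -16 to -42 mm of the standpipe), 20 mm beyond the buffers. Open, they are 18 mm over their outsides; shut, about 12 mm near the jaw tips. More than 40 N on an ear breaks the clip, and so does more than 12 N (about 14 N on each handle) once it is shut.
- buffer: Black rubber buffers on the front of the white block, one on each side of the ears (each 14 mm wide, 24 mm tall, from 11 to 25 mm off the centre line); origin as the standpipe. Their front, at x = -22 mm of the standpipe, gives way by up to 6 mm at 1.5 N per mm. Must not be rammed with more than 35 N.
- discs: Stack of dark grey sanding discs, 124 mm across, 16 mm high; origin under its centre. Leave alone.
- beaker: Clear plastic beaker, 66 mm across, 75 mm high; origin under its centre. Leave alone.
- stone: Purple rough stone, 68 mm across, 38 mm high; origin under its centre. Leave alone.

How it is judged (in metres and radians):
On the way, in this order (a step that is already met when the one before it is completed fails the run):
1. the open jaws stand home over the two still open ears, tips at or within about 9 mm of the rubber buffers (x of pliers_tip in the frame of standpipe between -0.031 and -0.008 m and y of pliers_tip in the frame of standpipe between -0.016 and 0.016 m and height (world z) of pliers_tip below 0.025 m and value of joint ear_r below 0.045 rad), for 0.1 s.
2. the clip is clicked shut with the jaws still over the ears (x of pliers_tip in the frame of standpipe between -0.031 and -0.008 m and y of pliers_tip in the frame of standpipe between -0.016 and 0.016 m and height (world z) of pliers_tip below 0.025 m and value of joint ear_r above 0.1 rad), for 0.1 s.
At the end, for the whole second after the job is handed in: The clip is latched shut (ear angle over 0.10 rad); the pliers lie flat and sprung open on the green mat, their middle within 45 mm of its centre and their length within 0.4 rad of its long side; nothing is moving (value of joint ear_r above 0.1 rad and horizontal distance between pliers_mid and mat below 0.045 m and angle between the x axis of pliers_mid and the x axis of mat, either way round below 0.4 rad and angle between pliers_mid's own z axis and vertical below 0.1 rad and height (world z) of pliers_mid below 0.02 m and value of joint pliers_arm below 0.05 rad and velocity of joint pliers_arm below 0.05 rad/s); the robot touches nothing.
It fails at once if the clip is broken: an ear squeezed with more than 40 N, or with more than 12 N once it is shut (contact force between anything else and ear_l above 40 N or (value of joint ear_r above 0.105 rad and contact force between anything else and ear_l above 12 N)).
It fails at once if the buffers are rammed with more than 35 N (contact force between anything else and buffer above 35 N).
It fails at once if the fingers squeeze the ears themselves (contact force between the fingers and ear_l above 1 N).
It fails at once if the discs, the beaker or the stone moved by more than 15 mm (distance of any of discs, beaker, stone from where it was at the start of the episode above 0.015 m).
It also fails if it takes over 61 s, if anything falls off the work surface, if the arm or the gripper's body presses on something with over 40 N, if the wrist force passes 120 N, or if a joint passes its speed limit or range.

## Working session

There is one attempt and no reset: what is moved stays moved. The work goes in short steps, Python scripts to look and compute and a tool call to move; the robot and the scene stay as the last step left them, time stands still between calls to the robot, and variables do not carry over. Pictures are saved under pics/ and viewed, at most 10 in all, crops included, and the job is handed in when it is done.

Besides the shell and the picture viewer there is one more tool, called after ">>>" as name(argument=value, ...), one argument or row to a line, values as JSON. servo_tool: Moves the arm, as the interface text tells. Its arguments: {"type":"object","properties":{"rows":{"type":"array"}},"required":["rows"]}

```bash
mkdir -p pics; ls
python3 - <<'E'
from bench import arm
import cv2,numpy as np
s=arm.read_state();print(s)
for n in("scene","top"):
    p=arm.camera_params(n);print(n,p)
    cv2.imwrite(f"pics/{n}0.png",cv2.cvtColor(arm.get_image(n),cv2.COLOR_RGB2BGR))
E
```

```text
pics
{'clock': 0.0, 'joints': array([ 1.53453767e+00,  3.85579013e-01,  6.58793111e-03, -5.11275777e-04,
       -1.19402381e+00, -2.58583566e-01]), 'joint_vel': array([-0.00041387,  0.0004863 ,  0.00032719, -0.00106719,  0.00072623,
       -0.00043626]), 'joint_efforts': array([-5.79205880e-05, -3.92287338e+01,  1.88403207e+01,  4.18622196e+00,
       -4.58371360e-03,  3.45939362e-06]), 'position': array([181.43567605, 597.44968953, 230.19139904]), 'ee_rot': array([ 9.89138679e-01, -1.46980906e-01, -1.13078836e-04,  1.12879439e-03]), 'contact_force': array([ 0.74145742, -0.10050676,  0.0654825 ]), 'wrist_torque': array([ 0.02264415,  0.00342164, -0.00926885]), 'grasp_force': 0.0, 'gripper_width': 85.37938137075079}
scene {'intrinsics': array([[443.2869547 ,   0.        , 320.14214178],
       [  0.        , 443.2869547 , 238.19768937],
       [  0.        ,   0.        ,   1.        ]]), 'R': array([[-0.61746734,  0.78656533, -0.0070042 ],
       [ 0.57109907,  0.44216389, -0.69161907],
       [-0.54090658, -0.43105228, -0.7222285 ]]), 't': array([ 392.31379964, -312.51594355, 1096.59019366])}
top {'intrinsics': array([[591.3015    ,   0.        , 333.24321481],
       [  0.        , 591.3015    , 235.91393728],
       [  0.        ,   0.        ,   1.        ]]), 'R': array([[-0.01017646, -0.99985017,  0.01400311],
       [-0.98516617,  0.00762604, -0.17143354],
       [ 0.17130107, -0.01553997, -0.98509616]]), 't': array([  2.40617002, 609.7452898 , 859.05757089])}
```

View pics/top0.png

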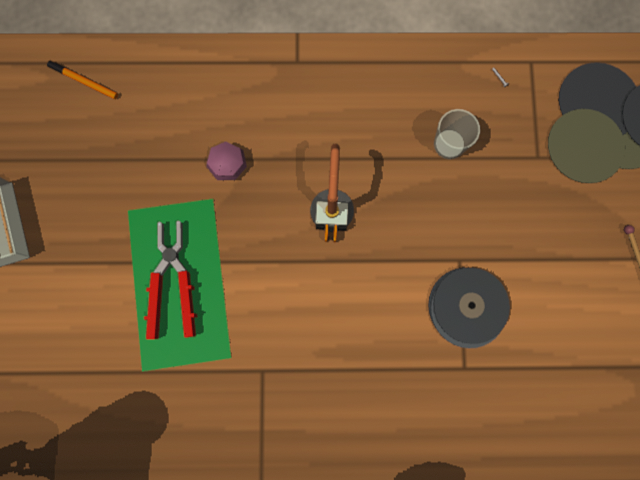

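View pics/scene0.png

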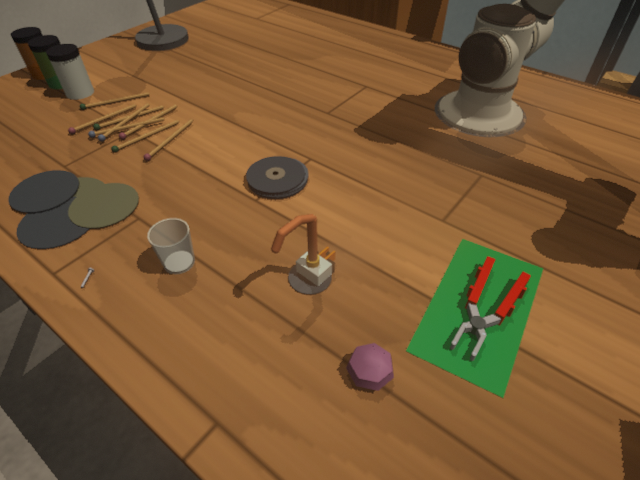

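The top view shows the pliers on the mat: handles near (153,305) and (187,303), jaws pointing up at about (170,225). The clip's ears are at (331,232), and the block is at (332,214). The scene view agrees with this layout. Next I measure from the top view.

```bash
cat > h.py <<'E'
from bench import arm
import cv2,numpy as np
from scipy.spatial.transform import Rotation as Ro
def cast(p,uv,z):
    uv=np.atleast_2d(uv).astype(float)
    d=np.c_[uv,np.ones(len(uv))]@np.linalg.inv(p["intrinsics"]).T@p["R"]
    c=-p["R"].T@p["t"]
    return (c+d*((z-c[2])/d[:,2])[:,None])[:,:2]
def mask(im,name):
    h=cv2.cvtColor(im,cv2.COLOR_RGB2HSV)
    H,S,V=h[...,0].astype(int),h[...,1],h[...,2]
    return {"red":((H<5)|(H>174))&(S>190)&(V>70),"green":(H>45)&(H<80)&(S>120),
     "orange":(H>=10)&(H<22)&(S>215)&(V>110),"white":(S<45)&(V>170),"grey":(S<40)&(V>110)}[name].astype(np.uint8)
def blobs(m,amin=40):
    cs,_=cv2.findContours(m,cv2.RETR_EXTERNAL,cv2.CHAIN_APPROX_NONE)
    return sorted([c[:,0] for c in cs if cv2.contourArea(c)>amin],key=lambda c:-cv2.contourArea(c))
def rect(P):
    (c,s,_)=r=cv2.minAreaRect(P.astype(np.float32)); b=cv2.boxPoints(r)
    e=[b[1]-b[0],b[2]-b[1]]; e=max(e,key=np.linalg.norm)
    return np.round(c,1),np.round(sorted(s),1),round(float(np.degrees(np.arctan2(e[1],e[0]))),2)
E
python3 - <<'E'
from h import *
im=cv2.cvtColor(cv2.imread("pics/top0.png"),cv2.COLOR_BGR2RGB);p=arm.camera_params("top")
for n,z,a in(("green",1,500),("red",24,100),("orange",27,10),("white",30,50),("grey",18,30)):
    for c in blobs(mask(im,n),a)[:5]: print(n,c.mean(0).round(),*rect(cast(p,c,z)))
print(arm.camera_params("wrist"))
E
```

```text
green [178. 285.] [544.9 245.6] [139.9 259.5] 7.73
red [186. 304.] [510.4 225. ] [ 18.3 101.7] 7.35
red [152. 306.] [507.8 279.9] [ 17.6 100.6] -1.84
orange [89. 83.] [874.4 398. ] [11.3 99.1] 62.47
orange [326. 232.] [619.8   8. ] [ 3.2 24.2] -0.48
orange [335. 233.] [618.9  -6.3] [ 3.2 22.6] -0.63
white [330. 215.] [650.8  -1. ] [32.7 48.2] 85.69
grey [452. 143.] [ 769.5 -197.7] [45.1 49.6] 42.23
grey [331. 213.] [653.7  -0.8] [37.1 50.9] 86.34
grey [  7. 232.] [634.9 526.2] [ 42.7 127.1] 24.25
grey [160. 237.] [616.3 270.3] [11.1 48.9] 2.31
grey [178. 236.] [617.7 246.4] [11.1 48.6] 1.95
{'intrinsics': array([[371.03479475,   0.        , 322.97106842],
       [  0.        , 371.03479475, 241.97756062],
       [  0.        ,   0.        ,   1.        ]]), 'R': array([[-2.91012154e-01, -9.56719101e-01,  6.98064897e-04],
       [-9.06775844e-01,  2.76053071e-01,  3.18672669e-01],
       [-3.05072933e-01,  9.21046316e-02, -9.47864570e-01]]), 't': array([624.68288693, -41.8279901 , 380.31287057])}
```

>>> servo_tool(
  rows=[
    [[85,396,243,51,0,0,-0.345],[85,396,243,51,0,0,-0.345],[85,396,243,51,0,0,-0.345],[85,396,243,51,0,0,-0.345],[85,396,243,51,0,0,-0.345],[85,396,243,51,0,0,-0.345],[85,396,243,51,0,0,-0.345],[85,396,243,51,0,0,-0.345],[85,396,243,51,0,0,-0.345],[85,396,243,51,0,0,-0.345]],
  ],
)

```text
clock: 1.35
position: [489.6, 250.6, 180.1]
ee_rot: [1.0, 0.025, -0.0, 0.0]
contact_force: [0.4, -0.3, -0.0]
gripper_width: 84.8
grasp_force: 0.0
```

Run:
```python
from h import *
s=arm.read_state();print(s["clock"],s["position"].round(1),Ro.from_quat(s["ee_rot"]).as_matrix().round(3).tolist())
p=arm.camera_params("wrist");im=arm.get_image("wrist")
cv2.imwrite("pics/w1.png",im[...,::-1])
for n,z,a in(("green",1,500),("red",24,100),("grey",18,80)):
    for c in blobs(mask(im,n),a)[:4]: print(n,c.mean(0).round(),*rect(cast(p,c,z)))
```

```text
1.35 [489.6 250.6 180.1] [[0.999, 0.05, -0.0], [0.05, -0.999, -0.0], [-0.0, 0.0, -1.0]]
green [330. 138.] [537.9 245.6] [140.4 246.6] 7.41
red [352. 193.] [511.5 226.7] [ 18.1 101.6] 7.38
red [290. 193.] [508.8 281. ] [ 18.  101.6] -1.79
grey [321.  73.] [601.3 256.5] [49.5 83.5] -0.37
grey [ 9. 54.] [603.4 484.5] [24.1 55.9] -12.66
```

View pics/w1.png

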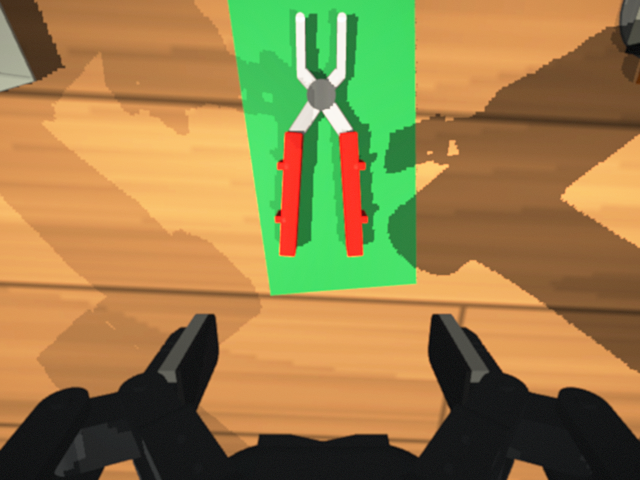

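The wrist view shows the pliers upright in the frame: handles at (290,193) and (352,193), pivot at (321,94), tips near y=15. Both views agree on a grip at about (513.5, 254) and a direction of 0.049 rad. Next I look at the clip from close up.

>>> servo_tool(
  rows=[
    [[85,28,252,30,0,0,0],[85,28,252,30,0,0,0],[85,28,252,30,0,0,0],[85,28,252,30,0,0,0],[85,28,252,30,0,0,0],[85,28,252,30,0,0,0]],
  ],
)

```text
clock: 2.15
position: [530.5, 0.8, 150.5]
ee_rot: [1.0, 0.025, 0.0, -0.0]
contact_force: [0.0, 0.9, 0.3]
gripper_width: 85.1
grasp_force: 0.0
```

Run:
```python
from h import *
s=arm.read_state();print(s["clock"],s["position"].round(1))
p=arm.camera_params("wrist");im=arm.get_image("wrist")
cv2.imwrite("pics/w2.png",im[...,::-1]);print((-p["R"].T@p["t"]).round(1))
for n,z,a in(("orange",27,60),("white",30,200)):
    for c in blobs(mask(im,n),a)[:4]: print(n,c.mean(0).round(),*rect(cast(p,c,z)))
p=cv2.imread("pics/w1.png")
```

```text
2.15 [530.5   0.8 150.5]
[612.3   5.2 293.6]
orange [320. 103.] [621.3   8.1] [ 3.7 24.3] -3.89
orange [340. 102.] [620.8  -5.3] [ 4.7 24.4] -4.8
white [335.  54.] [ 6.517e+02 -5.000e-01] [36.1 50. ] 86.48
```

View pics/w2.png

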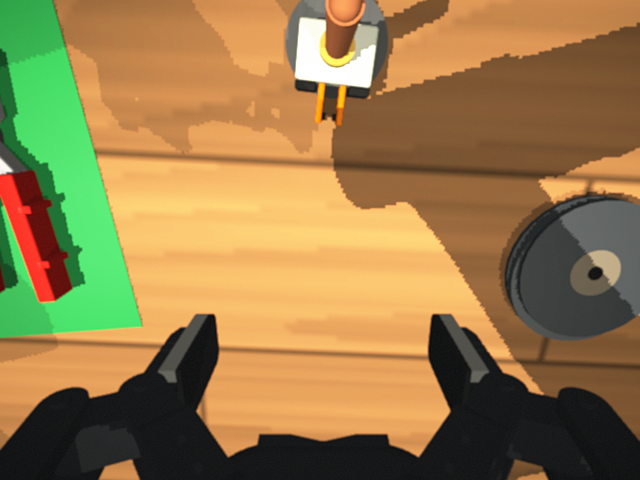

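The wrist view shows the block at (335,54), measured 36.1 x 50 as given, with the two ears at (320,103) and (340,102). The pipe origin is about (649.7, -0.4) with yaw -0.061, so the home grip is about (498, 9). Next I go to the pliers and descend.

>>> servo_tool(
  rows=[
    [[85,-4.3,-254,60,0,0,0],[85,-4.3,-254,60,0,0,0],[85,-4.3,-254,60,0,0,0],[85,-4.3,-254,60,0,0,0],[85,-4.3,-254,60,0,0,0],[85,-4.3,-254,60,0,0,0],[85,-4.3,-254,110,0,0,0],[85,-4.3,-254,135,0,0,0],[85,-4.3,-254,150,0,0,0],[85,-4.3,-254,150,0,0,0]],
  ],
)

```text
clock: 3.45
position: [513.3, 252.8, 0.1]
ee_rot: [1.0, 0.025, -0.0, 0.0]
contact_force: [0.5, -0.5, 0.2]
gripper_width: 85.0
grasp_force: 0.0
```

>>> servo_tool(
  rows=[
    [[72,0,0,0,0,0,0],[66,0,0,0,0,0,0],[64,0,0,0,0,0,0],[62,0,0,0,0,0,0],[62,0,0,0,0,0,0],[62,0,0,0,0,0,0]],
  ],
)

```text
clock: 4.2
position: [514.3, 254.2, 2.1]
ee_rot: [1.0, 0.025, 0.001, -0.001]
contact_force: [-0.2, -1.5, 7.0]
gripper_width: 61.7
grasp_force: 6.4
```

>>> servo_tool(
  rows=[
    [[62,0,0,-4,0,0,0],[62,0,0,-7,0,0,0],[62,0,0,-7,0,0,0]],
  ],
)

```text
clock: 4.58
position: [513.2, 253.6, 7.3]
ee_rot: [1.0, 0.025, -0.0, 0.0]
contact_force: [0.4, -0.1, -2.7]
gripper_width: 61.9
grasp_force: 3.8
```

Run:
```python
from h import *
s=arm.read_state();print(s["clock"],s["position"].round(1))
p=arm.camera_params("wrist");im=arm.get_image("wrist")
cv2.imwrite("pics/w3.png",im[...,::-1])
pt=arm.camera_params("top");it=arm.get_image("top")
cv2.imwrite("pics/t3.png",it[...,::-1])
for c in blobs(mask(it,"red"),60)[:4]: print(c.mean(0).round(),*rect(cast(pt,c,26)))
for c in blobs(mask(it,"grey"),30)[:8]: print("g",c.mean(0).round(),*rect(cast(pt,c,20)))
v=np.hstack([im[:,100:540],it[100:400,60:360].repeat(1,0)[:0].reshape(0,300,3) if 0 else cv2.resize(it[180:380,80:380],(360,480))])
cv2.imwrite("pics/v3.png",v[...,::-1])
```

```text
4.575 [513.2 253.6   7.3]
[186. 322.] [481.5 223. ] [21.2 46.4] 5.77
[153. 331.] [468.5 276. ] [16.8 25.8] 2.31
[183. 280.] [545.5 232. ] [14.7 29.1] 13.74
g [  9. 229.] [639.9 515.8] [ 44.8 127.6] 15.31
g [450. 143.] [ 770.2 -195.2] [46.6 49.8] 38.41
g [331. 213.] [653.3  -0.7] [37.1 51.2] 86.15
g [161. 237.] [615.5 271.4] [11.9 48.8] 11.42
g [178. 237.] [616.9 243.3] [12.2 48.4] -8.71
g [177. 265.] [569.6 244. ] [11.4 23.3] 37.65
g [162. 266.] [569.5 267.2] [11.2 20.3] -31.91
g [500.  77.] [ 886.1 -286. ] [ 4.9 35.7] 32.29
```

View pics/v3.png

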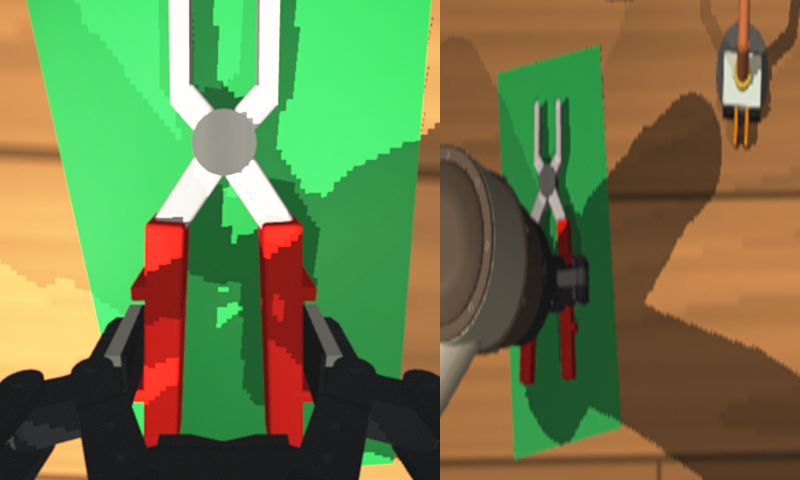

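The pliers are held between the ribs and lifted about 5 mm (the wrist reads -2.7 N). In the picture they hang straight between the pads. Next I carry them to the staging point, 75 mm short of home.

>>> servo_tool(
  rows=[
    [[62,-5,9,0,0,0,0.005],[62,-15,30,0,0,0,0.015],[62,-28,60,0,0,0,0.03],[62,-41,93,0,0,0,0.045],[62,-55,127,0,0,0,0.06],[62,-69,160,0,0,0,0.075],[62,-82,190,0,0,0,0.09],[62,-93,215,0,0,0,0.1],[62,-100,230,0,0,0,0.11],[62,-102,235.3,0,0,0,0.111]],
  ],
)

```text
clock: 5.92
position: [423.0, 12.8, 7.4]
ee_rot: [1.0, -0.031, -0.0, 0.0]
contact_force: [-0.6, 0.6, -0.9]
gripper_width: 62.3
grasp_force: 3.8
```

>>> servo_tool(
  rows=[
    [[62,0,0,0,0,0,0]],
  ],
)

```text
clock: 6.05
position: [423.5, 13.5, 7.3]
ee_rot: [1.0, -0.031, -0.0, 0.0]
contact_force: [-0.6, -0.4, -2.0]
gripper_width: 62.2
grasp_force: 3.9
```

Run:
```python
from h import *
s=arm.read_state();print(s["clock"],s["position"].round(1),s["ee_rot"].round(4))
it=arm.get_image("top");p=arm.camera_params("top");im=arm.get_image("wrist");pw=arm.camera_params("wrist")
for z in(20,):
  for c in blobs(mask(it,"grey"),25)[:8]: print("g",c.mean(0).round(),*rect(cast(p,c,z)))
v=np.hstack([im[:,100:540],cv2.resize(it[190:310,280:370],(360,480))])
cv2.imwrite("pics/v4.png",v[...,::-1]);cv2.imwrite("pics/t4.png",it[...,::-1]);cv2.imwrite("pics/w4.png",im[...,::-1])
```

```text
6.05 [423.5  13.5   7.3] [ 0.9995 -0.0306 -0.      0.    ]
g [ 10. 231.] [639.7 505.3] [ 42.1 130.5] 4.89
g [450. 143.] [ 770.1 -195.5] [46.1 49.8] 29.32
g [331. 213.] [653.3  -0.7] [37.  51.1] 86.34
g [335. 292.] [525.   -6.6] [12.2 48.8] -14.07
g [319. 292.] [526.9  21. ] [10.9 48.7] 6.2
g [317. 321.] [479.9  22.7] [11.  25.2] -45.67
g [500.  77.] [ 886.1 -286. ] [ 4.9 35.7] 32.29
```

View pics/v4.png

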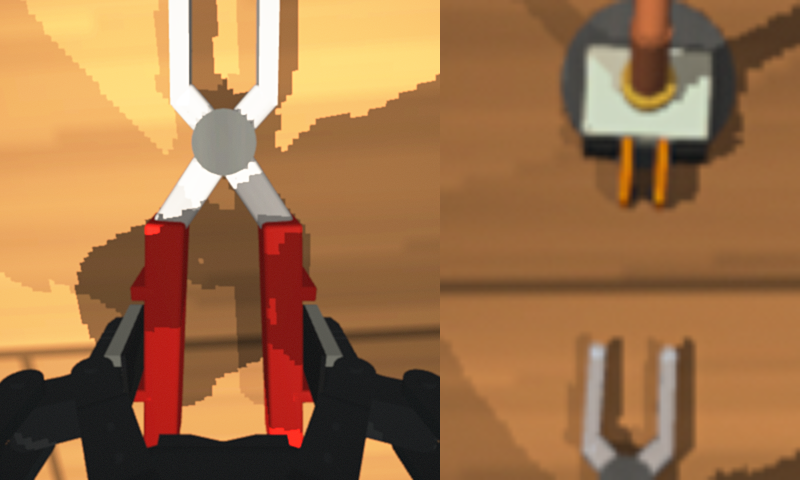

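The jaws point straight: their midline passes 0.6 mm from the ears' centre in the same view (jaws at (599,350) and (668,352), ears at (627,170) and (660,170) in the crop). Next I advance 72 mm along tool x.

>>> servo_tool(
  rows=[
    [[62,10,0,0,0,0,0],[62,25,0,0,0,0,0],[62,38,0,0,0,0,0],[62,46,0,0,0,0,0],[62,53,0,0,0,0,0],[62,59,0,0,0,0,0],[62,64,0,0,0,0,0],[62,68,0,0,0,0,0],[62,71,0,0,0,0,0],[62,72,0,0,0,0,0]],
  ],
)

```text
clock: 7.4
position: [495.3, 9.1, 7.3]
ee_rot: [1.0, -0.03, -0.0, 0.0]
contact_force: [0.0, -0.2, -1.1]
gripper_width: 61.9
grasp_force: 3.9
```

>>> servo_tool(
  rows=[
    [[62,0,0,0,0,0,0]],
  ],
)

```text
clock: 7.52
position: [495.4, 9.2, 7.3]
ee_rot: [1.0, -0.03, 0.0, -0.0]
contact_force: [0.7, -0.8, -1.7]
gripper_width: 62.2
grasp_force: 3.8
```

Run:
```python
from h import *
s=arm.read_state();print(s["clock"],s["position"].round(1),s["contact_force"])
it=arm.get_image("top");im=arm.get_image("wrist")
v=np.hstack([im[:,100:540],cv2.resize(it[190:280,300:367],(360,480))])
cv2.imwrite("pics/v5.png",v[...,::-1])
```

```text
7.525 [495.4   9.2   7.3] [ 0.72697381 -0.83969106 -1.73656988]
```

View pics/v5.png

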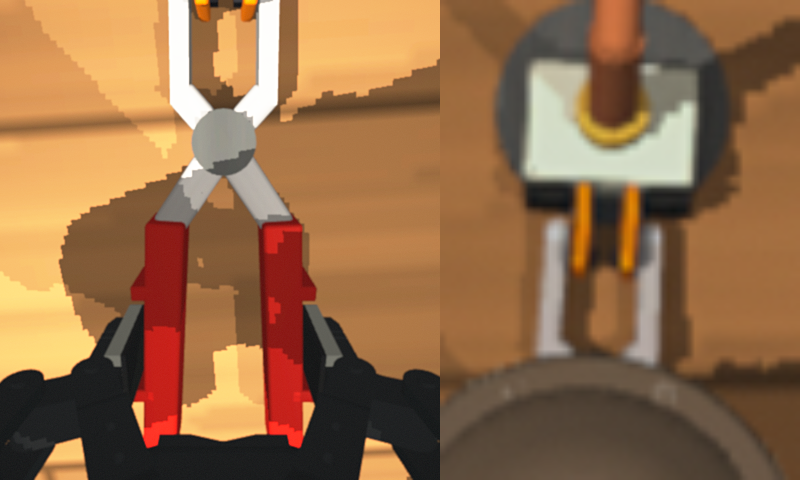

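In the crop the jaws straddle the ears evenly, with the tips at (555,225) and (650,225), just short of the black buffers. I advance 3 mm and then begin to squeeze.

>>> servo_tool(
  rows=[
    [[62,2,0,0,0,0,0],[62,3,0,0,0,0,0],[62,3,0,0,0,0,0]],
  ],
)

```text
clock: 8.0
position: [498.4, 9.0, 7.3]
ee_rot: [1.0, -0.03, 0.0, -0.0]
contact_force: [1.0, 0.3, -1.8]
gripper_width: 61.9
grasp_force: 3.8
```

>>> servo_tool(
  rows=[
    [[60,0,0,0,0,0,0],[59,0,0,0,0,0,0],[58,0,0,0,0,0,0],[57,0,0,0,0,0,0],[56,0,0,0,0,0,0],[56,0,0,0,0,0,0]],
  ],
)

```text
clock: 8.75
position: [498.0, 8.8, 7.3]
ee_rot: [1.0, -0.031, -0.0, 0.0]
contact_force: [-1.4, -0.3, -1.1]
gripper_width: 56.2
grasp_force: 5.1
```

>>> servo_tool(
  rows=[
    [[55.5,0,0,0,0,0,0],[55,0,0,0,0,0,0],[54.5,0,0,0,0,0,0],[54,0,0,0,0,0,0],[54,0,0,0,0,0,0]],
  ],
)

```text
clock: 9.38
position: [497.7, 8.8, 7.3]
ee_rot: [1.0, -0.031, -0.001, 0.0]
contact_force: [-3.6, 0.1, 1.3]
gripper_width: 53.9
grasp_force: 11.4
```

>>> servo_tool(
  rows=[
    [[53.5,0,0,0,0,0,0],[53,0,0,0,0,0,0],[53,0,0,0,0,0,0]],
  ],
)

```text
clock: 9.75
position: [497.6, 8.8, 7.2]
ee_rot: [1.0, -0.03, -0.001, 0.0]
contact_force: [-4.9, -0.0, 2.4]
gripper_width: 53.2
grasp_force: 11.3
```

Ear contact came at about 54.5 mm (11 N). I continue in small steps and watch for the force to drop.

>>> servo_tool(
  rows=[
    [[52.5,0,0,0,0,0,0],[52,0,0,0,0,0,0],[52,0,0,0,0,0,0]],
  ],
)

```text
clock: 10.12
position: [497.4, 8.8, 7.2]
ee_rot: [1.0, -0.03, -0.001, 0.0]
contact_force: [-4.9, -0.1, 2.4]
gripper_width: 52.4
grasp_force: 11.0
```

>>> servo_tool(
  rows=[
    [[51.5,0,0,0,0,0,0],[51,0,0,0,0,0,0],[51,0,0,0,0,0,0]],
  ],
)

```text
clock: 10.5
position: [497.2, 8.7, 7.1]
ee_rot: [1.0, -0.03, -0.001, 0.0]
contact_force: [-5.8, -0.1, 2.1]
gripper_width: 51.3
grasp_force: 9.9
```

>>> servo_tool(
  rows=[
    [[50.5,0,0,0,0,0,0],[50.5,0,0,0,0,0,0]],
  ],
)

```text
clock: 10.75
position: [497.2, 8.6, 7.0]
ee_rot: [1.0, -0.03, -0.001, 0.0]
contact_force: [-4.0, 0.0, 1.5]
gripper_width: 50.8
grasp_force: 9.5
```

>>> servo_tool(
  rows=[
    [[50,0,0,0,0,0,0],[50,0,0,0,0,0,0]],
  ],
)

```text
clock: 11.0
position: [497.1, 8.6, 6.9]
ee_rot: [1.0, -0.03, -0.001, 0.0]
contact_force: [-5.5, -0.9, 1.3]
gripper_width: 50.1
grasp_force: 8.6
```

>>> servo_tool(
  rows=[
    [[49.5,0,0,0,0,0,0],[49.5,0,0,0,0,0,0]],
  ],
)

```text
clock: 11.25
position: [498.5, 9.0, 7.1]
ee_rot: [1.0, -0.03, 0.0, -0.0]
contact_force: [-3.2, -0.5, -1.2]
gripper_width: 49.4
grasp_force: 6.2
```

>>> servo_tool(
  rows=[
    [[49,0,0,0,0,0,0],[49,0,0,0,0,0,0]],
  ],
)

```text
clock: 11.5
position: [498.4, 9.0, 7.3]
ee_rot: [1.0, -0.03, 0.0, -0.0]
contact_force: [-1.6, -0.7, -1.5]
gripper_width: 49.2
grasp_force: 6.4
```

The force dropped to 6.2 N, the spring alone, so the clip has clicked. I open back to 62 mm and draw the pliers off.

>>> servo_tool(
  rows=[
    [[52,0,0,0,0,0,0],[56,0,0,0,0,0,0],[60,0,0,0,0,0,0],[62,0,0,0,0,0,0],[62,0,0,0,0,0,0],[62,-3,0,0,0,0,0],[62,-10,0,0,0,0,0],[62,-20,0,0,0,0,0],[62,-35,0,0,0,0,0],[62,-50,0,0,0,0,0]],
  ],
)

```text
clock: 12.75
position: [446.9, 11.9, 7.3]
ee_rot: [1.0, -0.03, -0.0, 0.0]
contact_force: [1.2, 0.2, -2.2]
gripper_width: 61.9
grasp_force: 3.8
```

>>> servo_tool(
  rows=[
    [[62,-15,0,0,0,0,0],[62,-25,0,0,0,0,0],[62,-28,0,0,0,0,0],[62,-28,0,0,0,0,0]],
  ],
)

```text
clock: 13.25
position: [420.2, 13.7, 7.4]
ee_rot: [1.0, -0.03, -0.0, 0.0]
contact_force: [-0.9, 0.2, -1.1]
gripper_width: 62.2
grasp_force: 3.9
```

Run:
```python
from h import *
s=arm.read_state();print(s["clock"],s["position"].round(1),s["contact_force"])
it=arm.get_image("top");im=arm.get_image("wrist");p=arm.camera_params("top")
for n,z,a in(("orange",27,10),("grey",20,25)):
  for c in blobs(mask(it,n),a)[:8]: print(n,c.mean(0).round(),*rect(cast(p,c,z)))
v=np.hstack([im[:,100:540],cv2.resize(it[190:310,280:370],(360,480))])
cv2.imwrite("pics/v6.png",v[...,::-1])
```

```text
13.25 [420.2  13.7   7.4] [-0.93396941  0.19949369 -1.08257081]
orange [89. 83.] [874.  397.3] [ 11.3 100.6] 62.47
orange [330. 233.] [619.    0.8] [11.1 25.8] -0.48
grey [ 10. 231.] [639.7 505.3] [ 42.1 130.5] 4.89
grey [450. 143.] [ 771.  -194.9] [46.4 50.9] 32.95
grey [331. 213.] [653.3  -0.7] [37.  51.1] 86.34
grey [336. 295.] [521.1  -6.8] [12.1 47.5] -15.66
grey [319. 294.] [523.1  19. ] [11. 47.] -0.3
grey [318. 323.] [476.8  22.7] [11. 23.] -45.69
grey [500.  77.] [ 886.1 -286. ] [ 4.9 35.7] 32.29
```

View pics/v6.png

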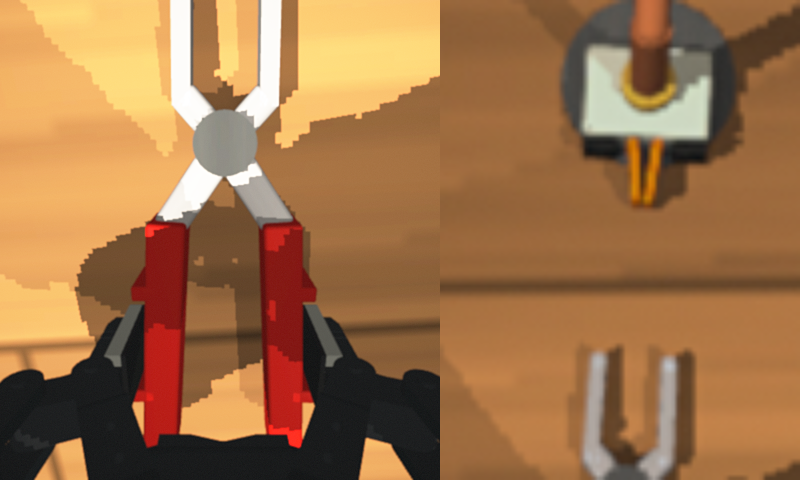

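The clip is shut: the ears are pinched together at (643,170) in the crop, 11 mm overall, and the jaws are free. Next I carry the pliers back to the mat centre, with the grip at (508, 241) and yaw 0.132.

>>> servo_tool(
  rows=[
    [[62,3,-9,0,0,0,-0.01],[62,10,-30,0,0,0,-0.03],[62,19,-60,0,0,0,-0.055],[62,29,-92,0,0,0,-0.08],[62,40,-126,0,0,0,-0.105],[62,50,-158,0,0,0,-0.13],[62,59,-187,0,0,0,-0.155],[62,67,-212,0,0,0,-0.175],[62,72,-227,0,0,0,-0.19],[62,73.4,-232,0,0,0,-0.193]],
  ],
)

```text
clock: 14.6
position: [507.9, 242.1, 7.0]
ee_rot: [0.998, 0.067, 0.0, 0.0]
contact_force: [-0.5, 0.4, -2.4]
gripper_width: 62.0
grasp_force: 3.9
```

>>> servo_tool(
  rows=[
    [[62,0,0,0,0,0,0],[62,0,0,2,0,0,0],[62,0,0,4,0,0,0],[62,0,0,5,0,0,0],[62,0,0,5,0,0,0]],
  ],
)

```text
clock: 15.22
position: [507.4, 240.1, 2.5]
ee_rot: [0.998, 0.066, -0.0, 0.0]
contact_force: [-1.4, -1.6, 1.7]
gripper_width: 61.9
grasp_force: 3.8
```

The pliers are down (+1.7 N). I open the fingers slowly and then rise.

>>> servo_tool(
  rows=[
    [[65,0,0,0,0,0,0],[70,0,0,0,0,0,0],[78,0,0,0,0,0,0],[85,0,0,0,0,0,0],[85,0,0,0,0,0,0],[85,0,0,0,0,0,0],[85,0,0,-15,0,0,0],[85,0,0,-50,0,0,0],[85,0,0,-100,0,0,0],[85,0,0,-150,0,0,0]],
  ],
)

```text
clock: 16.48
position: [507.7, 240.7, 154.9]
ee_rot: [0.998, 0.066, 0.0, -0.0]
contact_force: [1.3, 0.3, -0.1]
gripper_width: 84.8
grasp_force: 0.0
```

>>> servo_tool(
  rows=[
    [[85,-30,0,-30,0,0,0],[85,-30,0,-30,0,0,0],[85,-30,0,-30,0,0,0],[85,-30,0,-30,0,0,0]],
  ],
)

```text
clock: 16.98
position: [477.9, 236.5, 181.2]
ee_rot: [0.998, 0.066, -0.001, 0.001]
contact_force: [1.0, -0.7, -0.0]
gripper_width: 85.0
grasp_force: 0.0
```

Run:
```python
from h import *
s=arm.read_state();print(s["clock"],s["position"].round(1),s["contact_force"])
p=arm.camera_params("wrist");im=arm.get_image("wrist");it=arm.get_image("top");pt=arm.camera_params("top")
for n,z,a in(("green",1,500),("red",24,100),("grey",18,80)):
    for c in blobs(mask(im,n),a)[:3]: print(n,c.mean(0).round(),*rect(cast(p,c,z)))
for c in blobs(mask(it,"orange"),10)[:3]: print(*rect(cast(pt,c,27)))
cv2.imwrite("pics/w7.png",im[...,::-1])
```

```text
16.975 [477.9 236.5 181.2] [ 1.03480251e+00 -7.02761694e-01 -9.76841735e-04]
green [322. 132.] [529.3 244. ] [140.  227.5] 7.76
red [354. 187.] [506.6 213.5] [ 18.2 101.4] 11.86
red [292. 186.] [499.7 267.2] [ 17.8 101.6] 2.99
grey [323.  65.] [594.1 249.8] [49.5 83.5] 4.5
grey [ 7. 21.] [594.2 481.5] [13.4 26.9] -8.03
grey [633.  35.] [643.7  31.1] [12.2 19.5] 22.8
[874.  397.3] [ 11.3 100.6] 62.47
[619.6  -2.9] [ 2.9 24.7] -9.9
[620.6   4. ] [ 1.6 22.6] -0.5
```

View pics/w7.png

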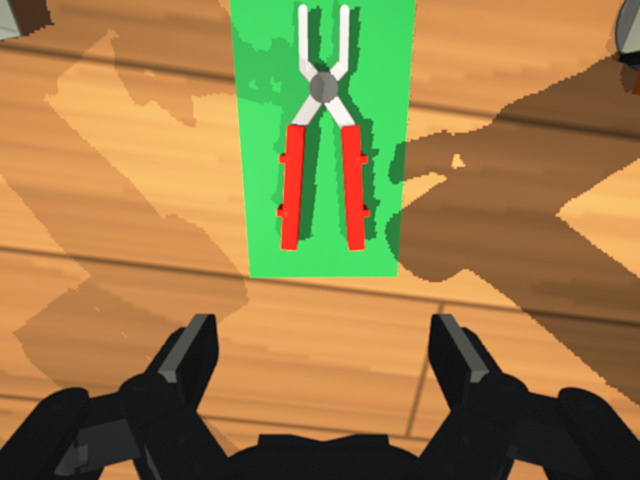

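The pliers lie flat and open in the middle of the mat: handles at (292,186) and (354,187), 7.4° against the mat's 7.7°. The clip is still shut, so I hand in.

```bash
python3 -c "
from bench import arm
print(arm.job_done())"
```

```text
the job is handed in; nothing more can be done
None
```

I handed the job in at about 17 s: the clip is clicked shut, and the pliers lie flat and open along the centre of the mat; the hand-in gave no verdict.

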